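# Reset the cycler's safety interlock with both buttons at once

### The arm

A 6-joint arm with a two-finger parallel gripper is mounted at the origin on a cart in front of the work surface, level with it; the furniture and walls round the work are solid. World frame = base frame: x ahead of the robot, y to its left, z up, the work surface at z = 0. Lengths are in m, angles in rad, forces in N, time in s.
With the tool pointing down it reaches from about 0.375 to 0.975 m from the base axis. Payload 3.8 kg.
Tool frame: the origin (TCP) lies at the very end of the fingers, on their centre line; the grasp point (between the pads) lies 19 mm behind it (bot.grip_point_offset is the distance from the TCP to the grasp point, in m); z points along the fingers, y is the line along which they close (so a half turn about z gives the same grasp; the last joint's range is limited). The gripper opens to 88 mm and grips with 3 to 60 N. Pads are 18 mm wide; open, the fingers measure 123 mm over their backs; the gripper's body (75 mm by 187 mm) begins 45 mm behind the grasp point.
Start: joints at [1.291, 0.264, 1.604, -0, 1.274, -0.037], TCP at [0.162, 0.655, 0.239] pointing down, gripper open.
Joint ranges: [-2.63, 2.63], [-0.94, 2.18], [0.31, 2.57], [-1.31, 4.45], [0, 2.66], [-2.55, 2.55]. Speed limits (rad/s): [2.57, 2.57, 3.14, 3.14, 3.14, 3.14].

### API

Orientations are given as a 3x3 rotation matrix whose columns are the frame's x, y, z axes.
In Python, from bench import bot, hand, monitor, optics, finish_job, finder gives the robot as it stands. The module is installed in compiled form; this text tells all that it offers. Calls block until the motion is done:
- bot.move_ptp(position, orientation): joint-space move of the TCP to a pose.
- bot.move_straight(position, frame=None, velocity=0.15, f_stop=None): straight line of the TCP; frame=None keeps the orientation; velocity is the mean speed in m/s. With f_stop (N) it stops when the force on the tool has changed by that much, and returns True; else False.
- bot.set_joints(angles): joint-space move.
- hand.move_gripper(opening, strength=None): finger opening in m; strength is the grip in N (None keeps the last); returns when the fingers have stopped.
- bot.wait(seconds).
- bot.solve_ik(position, orientation): joint angles nearest the present ones, or None.
- monitor.observe(): the state.
- optics.grab_frame(name): name is "scene" or "top"; returns (picture, depth): 420x560x3 uint8, red, green, blue; 420x560 float32, m along the optical axis (not along the pixel's ray), 0 where there is no reading.
- optics.camera_info(name): a dict with "mtx" (3x3 intrinsics, pixels), "D" ([k1, k2, p1, p2, k3] as OpenCV has them; the pictures are not rectified), "extrinsics" (4x4, takes a point from camera to world coordinates). Camera axes: x right, y down, z forward; pixel columns grow to the right and rows downward; lengths in m; the calibration is good to about 2 mm. A picture is of the moment at which its call begins. camera_info takes no time and is no camera call.
A pose or a line that the arm cannot do raises bot.MotionError and nothing moves.
- finish_job(): hands the job in; it is judged then, once.
Trained networks look in the newest picture that a camera, given by its name, has taken for a name from the list of things; names that differ only in an ending like _2 or _b are one class to them, and where a whole thing is asked for, a point or a joint stands for the part that bears it (a point fixed in the world has none). Each returns a list of dicts, best first, with "p" (0 to 1); they miss things now and then, are a little off and sometimes report something else, mostly with a low value. They report only what shows in the picture. A call takes as long as a camera call.
- finder.look_for(target, camera): "point" ([column, row] in pixels, amid what is visible of it).
The state is a dict: "t": time; "qpos": joint angles; "joint_velocities": joint speeds; "effort": joint torques, N m; "tcp_pos": TCP position; "tool_rot": TCP orientation; "ft_force": force on the tool from outside, world axes, zero at the start; "moment": the same for the moment, N m; "finger_gap": finger opening in m; "gripper_force": force on a finger pad.
Only numpy, scipy, OpenCV 4.12 (cv2) and the standard library are available. Lean on these libraries where they do the work, as an engineer would, in place of code of your own. Each camera call takes 0.05 s, during which the arm holds its last target. There are 200 camera calls.

### The job

Reset the interlock at the small grey station in front of the laptop: with the fingers, push its sliding guard away from you all the way to its stop, then press the two round reset buttons fully down together, one fingertip on each, hold both down for a good three seconds, and let go. Leave the square stop key between them unpressed, leave the guard open, and do not disturb or pick up anything that stands round the station.

Things in the scene. Friction and masses are not known exactly. Their poses are not given: they have to be found in the camera images.
- station: Fixed low grey control box with rounded edges, 150 x 150 mm and 40 mm high, with an aluminium face plate and a rail along each side. Origin: centre of its underside, on the worktop. Its x axis points from its near side (buttons) to its far side (the cable), its y axis to its left. It cannot be moved or lifted.
- guard (a joint): Travel of the sliding guard in m: 0 = closed (over the buttons), 0.070 = open, at its stop over the far half of the station. Slides along the station's +x axis, needs about 1.5 N, stays where it is left. A clear plate 126 mm wide (y) and 66 mm deep, underside 55.5 mm above the worktop (3.5 mm over the button caps).
- guard_lip (a point): Middle of the top edge of the near face of the guard's push lip; travels with the guard. The lip is an upright grey wall along the near edge, 126 mm wide, from 55 to 78 mm above the worktop, with a clear slope behind it: to be pushed, not pinched. Its near face is at x = -68 mm of the station's frame with the guard closed, +2 mm open. In front of it is free space above the box.
- reset_left (a joint): Travel of the left reset button in m: 0 = up, 0.006 = fully down. Moves straight down; spring force 1.4 N at first and 3.5 N fully down, returns by itself.
- reset_right (a joint): Travel of the right reset button in m, the same as the left one.
- reset_left_top (a point): Centre of the top face of the left reset button: a round flat black cap 30 mm in diameter, its top 52 mm above the worktop when up; at x = -35 mm, y = +32 mm of the station's frame. The two caps are 64 mm apart centre to centre, with a gap of 34 mm between them.
- reset_right_top (a point): Centre of the top face of the right reset button, at x = -35 mm, y = -32 mm of the station's frame; the same as the left one.
- stop_key (a joint): Travel of the stop key in m: 0 = up, 0.004 = pressed.
- stop_key_top (a point): Centre of the top of the stop key, a square black key of 16 x 16 mm midway between the two reset buttons, its top 45 mm above the worktop (7 mm lower than the reset caps). Not to be pressed.
- timer: Loose bench timer lying on its back, 68 x 62 x 19 mm, close to the left of the station; bystander. Origin: centre of its underside.
- petri_dish: Loose round petri dish, 56 mm across, 15 mm high, right of the station; bystander. Origin: centre of its underside.
- small_bottle: Loose small bottle with a screw cap, 44 mm across, 88 mm high, beyond the station; bystander. Origin: centre of its underside.
- marker: Loose marker pen, 132 mm long, 13 mm high, lying at the right front of the worktop; bystander. Origin: centre of its underside.

How it is judged:
By the outcome, as a careful person would: the job done as asked, in the order asked, and still so for the second after the job is handed in, with the robot touching nothing.
It also fails if it takes over 46 s, if anything falls off the work surface, if the arm or the gripper's body presses on something with over 40 N, if the wrist force passes 120 N, or if a joint passes its speed limit or range.

## Working session

There is one attempt and no reset: what is moved stays moved. The work goes in short steps, each a Python script; the robot and the scene stay as the last script left them, time stands still between calls to the robot, and variables do not carry over. Pictures are saved under pics/ and viewed, at most 10 in all, crops included, and the job is handed in when it is done.

```bash
mkdir -p pics
python3 - <<'E'
from bench import bot, hand, monitor, optics, finder
import cv2, numpy as np
for c in ("scene","top"):
    im,d=optics.grab_frame(c); cv2.imwrite(f"pics/{c}0.png",im[:,:,::-1]); np.save(f"{c}0.npy",d)
    i=optics.camera_info(c); print(c,i["mtx"].round(1).tolist(),np.round(i["D"],4),i["extrinsics"].round(3).tolist())
    for n in ("station","guard_lip","reset_left_top","reset_right_top","stop_key_top","timer","petri_dish","small_bottle","marker"):
        print(n,[(np.round(r["point"],1).tolist(),round(r["p"],2)) for r in finder.look_for(n,c)[:3]])
s=monitor.observe();print(s["t"],s["tool_rot"].round(3) if hasattr(s["tool_rot"],'round') else s["tool_rot"],s["finger_gap"])
E
```

```text
scene [[469.5, 0.0, 282.6], [0.0, 469.5, 218.1], [0.0, 0.0, 1.0]] [-0.1636  0.      0.      0.      0.    ] [[-0.908, -0.324, 0.267, 0.238], [-0.42, 0.697, -0.582, 0.94], [0.002, -0.64, -0.768, 1.1], [0.0, 0.0, 0.0, 1.0]]
station [([259.5, 261.4], 0.7)]
guard_lip [([264.9, 262.8], 0.76)]
reset_left_top [([267.9, 264.9], 0.34)]
reset_right_top []
stop_key_top []
timer [([224.5, 290.8], 0.83)]
petri_dish [([291.7, 246.0], 0.58)]
small_bottle [([236.5, 229.2], 0.58)]
marker [([293.6, 246.2], 0.7), ([361.4, 180.3], 0.44)]
top [[481.0, 0.0, 288.0], [0.0, 481.0, 205.3], [0.0, 0.0, 1.0]] [0.0226 0.     0.     0.     0.    ] [[-0.001, -0.98, 0.199, 0.35], [-1.0, -0.0, -0.004, 0.186], [0.004, -0.199, -0.98, 1.362], [0.0, 0.0, 0.0, 1.0]]
station [([247.8, 212.4], 0.94), ([243.0, 220.0], 0.41)]
guard_lip [([242.4, 219.7], 0.85)]
reset_left_top []
reset_right_top []
stop_key_top []
timer [([203.9, 194.9], 0.6), ([242.1, 217.7], 0.21)]
petri_dish [([281.6, 235.3], 0.6)]
small_bottle [([271.5, 181.0], 0.7)]
marker [([398.4, 263.2], 0.68)]
1.0 [[-0.971  0.24   0.   ]
 [ 0.24   0.971  0.   ]
 [-0.     0.    -1.   ]] 0.0885092530266807
```

Run:
```python
import cv2
a=cv2.imread("pics/top0.png")[140:300,160:380]; cv2.imwrite("pics/topc.png",cv2.resize(a,None,fx=3.6,fy=3.6,interpolation=2))
a=cv2.imread("pics/scene0.png")[190:330,180:360]; cv2.imwrite("pics/scenec.png",cv2.resize(a,None,fx=4,fy=4,interpolation=2))
```

```text
(no output)
```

View pics/topc.png

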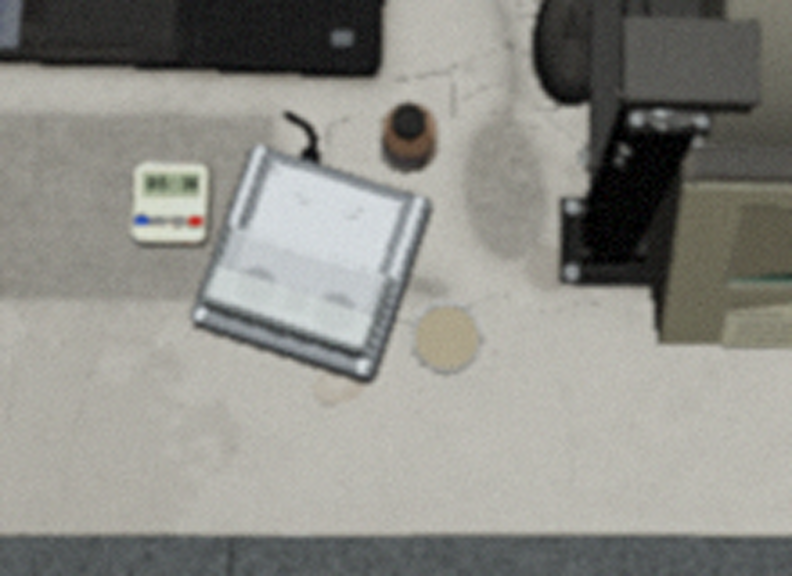

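View pics/scenec.png

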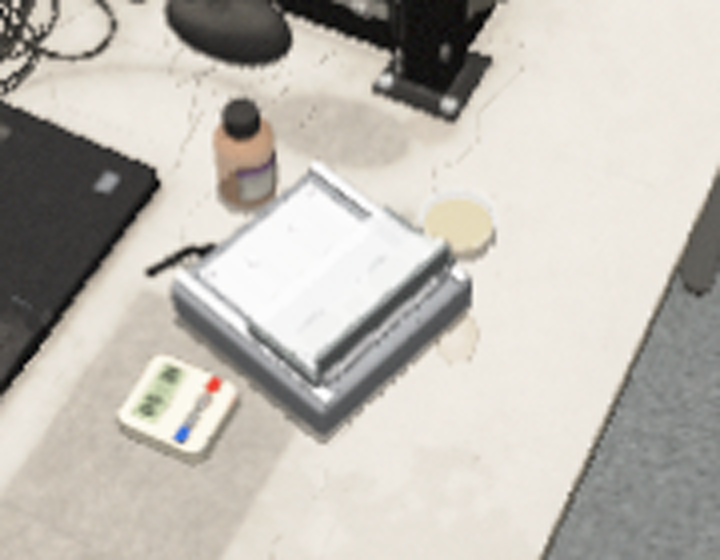

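View pics/top0.png

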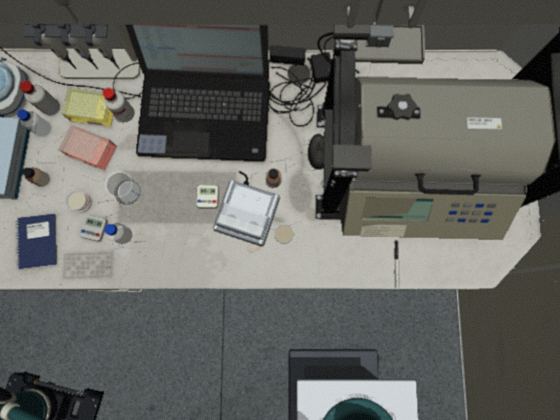

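The pictures show the station (top crop corners about (258,150), (430,200), (370,378), (195,318)) with its guard closed and its near side toward the robot, turned clockwise. The timer, dish and bottle stand close by. Next I triangulate the corners and check them against the depth.

```bash
cat > h.py <<'E'
import numpy as np, cv2
from bench import bot, hand, monitor, optics, finder
def ray(c,uv):
    i=optics.camera_info(c); T=np.array(i["extrinsics"])
    n=cv2.undistortPoints(np.array(uv,float).reshape(-1,1,2),np.array(i["mtx"]),np.array(i["D"],float))[:,0]
    return T[:3,3], np.c_[n,np.ones(len(n))]@T[:3,:3].T
def atz(c,uv,z):
    o,d=ray(c,uv); return o+d*((z-o[2])/d[:,2])[:,None]
def tri(a,b):
    o1,d1=ray("top",a); o2,d2=ray("scene",b); out=[]
    for p,q in zip(d1,d2):
        s=np.linalg.lstsq(np.c_[p,-q],o2-o1,rcond=None)[0]; A,B=o1+p*s[0],o2+q*s[1]
        out.append(np.r_[(A+B)/2,np.linalg.norm(A-B)])
    return np.array(out)
def cloud(c,d):
    v,u=np.nonzero(d>0); o,r=ray(c,np.c_[u,v]); return o+r*d[v,u][:,None]
E
python3 - <<'E'
from h import *
t=np.array([(258,150),(430,200),(370,378),(195,318)])/3.6+[160,140]
s=np.array([(175,285),(318,165),(470,278),(322,405)])/4+[180,190]
np.set_printoptions(precision=4,suppress=True)
print(tri(t,s)); P=atz("top",t,.042); print(P, P.mean(0)); Q=atz("scene",s,.042); print(Q,Q.mean(0))
for c in("top","scene"):
    p=cloud(c,np.load(c+"0.npy")); m=np.linalg.norm(p[:,:2]-P.mean(0)[:2],axis=1)<.115
    tab=p[(np.linalg.norm(p[:,:2]-P.mean(0)[:2],axis=1)<.25)&(p[:,2]<.01)]
    q=p[m&(p[:,2]>.028)&(p[:,2]<.1)]; print(c,len(q),np.median(tab[:,2]),np.percentile(q[:,2],[5,50,95]))
    lo=np.array([x for x in q if True])[:,:2].astype(np.float32); print(cv2.minAreaRect(lo*1000))
E
```

```text
[[0.6898 0.3416 0.0346 0.0023]
 [0.6488 0.2055 0.0339 0.0007]
 [0.5085 0.2512 0.0359 0.0014]
 [0.5547 0.3864 0.039  0.0014]]
[[0.6868 0.3404 0.042 ]
 [0.6466 0.2053 0.042 ]
 [0.5071 0.2508 0.042 ]
 [0.5535 0.3858 0.042 ]] [0.5985 0.2956 0.042 ]
[[0.6879 0.3458 0.042 ]
 [0.646  0.2111 0.042 ]
 [0.5077 0.2552 0.042 ]
 [0.5546 0.3881 0.042 ]] [0.599 0.3   0.042]
top 2900 -0.0012090825809869532 [0.0349 0.0437 0.0742]
((618.46484375, 294.3994445800781), (150.620849609375, 187.57635498046875), 71.90138244628906)
scene 2751 0.0005218471239972766 [0.0354 0.0449 0.0757]
((618.3929443359375, 294.56219482421875), (151.80494689941406, 188.59483337402344), 71.5477066040039)
```

```bash
cat >> h.py <<'E'
C=np.array([.5995,.2985]); yaw=np.radians(-18.2)
ex=np.array([np.cos(yaw),np.sin(yaw),0]); ey=np.array([-np.sin(yaw),np.cos(yaw),0])
R=np.c_[-ex,ey,[0,0,-1]]
def W(x,y,z): return np.r_[C,0]+ex*x+ey*y+[0,0,z]
def rel(p): d=np.array(p)-np.r_[C,0]; return np.round([d@ex,d@ey,d[2]],4)
def st():
    s=monitor.observe(); print("t",round(s["t"],2),"tcp",rel(s["tcp_pos"]),"F",np.round(s["ft_force"],2),"gap",round(s["finger_gap"],4))
E
python3 - <<'E'
from h import *
print(np.linalg.det(R))
bot.move_ptp(W(-.11,0,.14),R); hand.move_gripper(.0465); st()
bot.move_straight(W(-.11,0,.064)); st()
print(bot.move_straight(W(.004,0,.064),velocity=.04,f_stop=7)); st()
for c in("top","scene"):
    im,d=optics.grab_frame(c); cv2.imwrite(f"pics/{c}1.png",im[:,:,::-1])
x=np.hstack([cv2.resize(cv2.imread("pics/top1.png")[170:270,190:300],None,fx=3.6,fy=4,interpolation=2),cv2.resize(cv2.imread("pics/scene1.png")[210:310,210:310],None,fx=4,fy=4,interpolation=2)])
cv2.imwrite("pics/push.png",x)
E
```

```text
0.9999999999999999
t 3.48 tcp [-1.1e-01 -1.0e-04  1.4e-01] F [-0.74 -0.62  0.2 ] gap 0.0467
t 4.13 tcp [-0.1097  0.0003  0.0643] F [-1.35  0.14 -0.13] gap 0.0465
True
t 6.43 tcp [-0.006  -0.0002  0.0634] F [ 0.19 -0.11 -0.19] gap 0.0465
```

View pics/push.png

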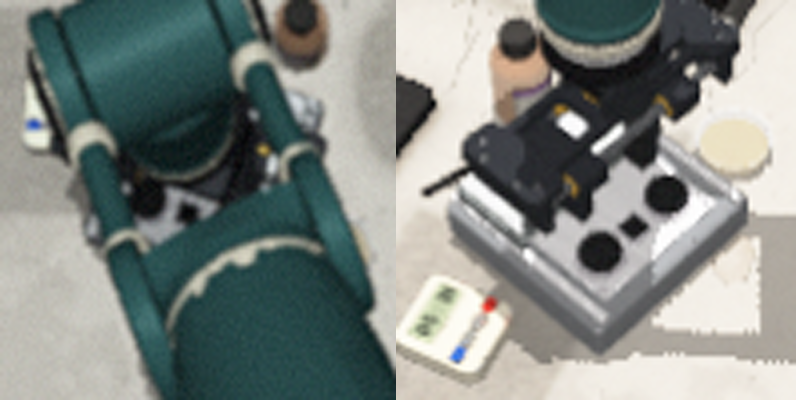

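The scene view shows the guard over the far half and both caps exposed: left about (261,273), right about (278,258.5) in full-frame pixels, with the key between. I'll push again to confirm the stop, back off, and measure the caps.

Run:
```python
from h import *
print(bot.move_straight(W(.008,0,.064),velocity=.03,f_stop=14)); st()
bot.move_straight(W(-.04,0,.072)); bot.move_straight(W(-.10,0,.16)); st()
uv={}
for c in("top","scene"):
    im,d=optics.grab_frame(c); cv2.imwrite(f"pics/{c}2.png",im[:,:,::-1])
    for n in ("reset_left_top","reset_right_top","stop_key_top","guard_lip"):
        print(c,n,[(np.round(r["point"],1).tolist(),round(r["p"],2)) for r in finder.look_for(n,c)[:3]])
    # dark blobs near the predicted caps
    i=optics.camera_info(c); T=np.linalg.inv(i["extrinsics"])
    g=cv2.cvtColor(im,cv2.COLOR_RGB2GRAY)
    for y in(.032,0,-.032):
        p=cv2.projectPoints(W(-.035,y,.052 if y else .045)[None],cv2.Rodrigues(T[:3,:3])[0],T[:3,3],i["mtx"],np.array(i["D"],float))[0].ravel()
        u,v=np.round(p).astype(int); r=9; k=g[v-r:v+r+1,u-r:u+r+1]
        n,l,s,ce=cv2.connectedComponentsWithStats((k<70).astype(np.uint8))
        print(c,y,p.round(1),[(s[j,4],rel(atz(c,[ce[j]+[u-r,v-r]],.052 if y else .045)[0])) for j in range(1,n) if s[j,4]>8])
x=np.hstack([cv2.resize(cv2.imread("pics/top2.png")[170:270,190:290],None,fx=4,fy=4,interpolation=2),cv2.resize(cv2.imread("pics/scene2.png")[210:310,210:310],None,fx=4,fy=4,interpolation=2)])
cv2.imwrite("pics/open.png",x)
```

```text
True
t 6.83 tcp [-0.006  -0.001   0.0621] F [-0.36 -0.18 -0.27] gap 0.0468
t 8.07 tcp [-0.1    -0.0004  0.1593] F [ 0.49 -0.24 -1.19] gap 0.0469
top reset_left_top []
top reset_right_top [([252.4, 228.9], 0.58), ([258.8, 196.3], 0.5)]
top stop_key_top []
top guard_lip [([256.3, 198.5], 0.61)]
top 0.032 [230.6 219.6] [(np.int32(264), array([-0.0396,  0.0324,  0.052 ]))]
top 0 [241.7 223.6] [(np.int32(229), array([-0.0436, -0.0026,  0.045 ]))]
top -0.032 [252.5 226.8] [(np.int32(209), array([-0.0436, -0.03  ,  0.052 ]))]
scene reset_left_top [([259.2, 272.9], 0.66), ([237.3, 232.1], 0.22)]
scene reset_right_top []
scene stop_key_top []
scene guard_lip [([244.3, 253.7], 0.81), ([258.9, 272.2], 0.59)]
scene 0.032 [261.2 272.1] [(np.int32(20), array([-0.0352,  0.003 ,  0.052 ])), (np.int32(72), array([-0.0358,  0.0345,  0.052 ]))]
scene 0 [269.6 266.3] [(np.int32(143), array([-0.0267, -0.0153,  0.045 ])), (np.int32(32), array([-0.0351,  0.026 ,  0.045 ]))]
scene -0.032 [277.7 257.7] [(np.int32(274), array([-0.0305, -0.0328,  0.052 ]))]
```

View pics/open.png

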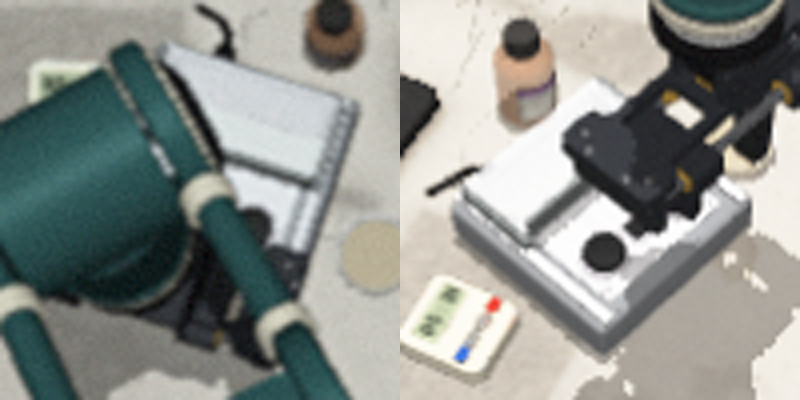

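Run:
```python
from h import *
g=cv2.imread("pics/scene1.png",0)[225:300,245:300]
n,l,s,ce=cv2.connectedComponentsWithStats((g<75).astype(np.uint8))
for j in range(1,n):
    if 8<s[j,4]<140: print(s[j,4],ce[j]+[245,225],rel(atz("scene",[ce[j]+[245,225]],.052)[0]))
```

```text
29 [290.17241379 226.5862069 ] [ 0.0136 -0.1353  0.052 ]
75 [277.33333333 258.21333333] [-0.0353 -0.0302  0.052 ]
21 [269.0952381  266.38095238] [-0.0376  0.0043  0.052 ]
80 [260.55   272.7625] [-0.0352  0.0345  0.052 ]
```

The caps come out 64.7 mm apart, centred at (-35, +2) mm in my station frame, so the frame is confirmed. Now I press.

Run:
```python
from h import *
bot.move_straight(W(-.035,.001,.075)); bot.wait(.3); st()
f0=monitor.observe()["ft_force"][2]
print(bot.move_straight(W(-.035,.001,.040),velocity=.025,f_stop=14)); st()
z=monitor.observe()["tcp_pos"][2]
z=min(z,.0465)
for k in range(8):
    s=monitor.observe()
    if s["ft_force"][2]-f0>18: break
    z-=.0008; bot.move_straight(W(-.035,.001,z),velocity=.01); bot.wait(.15); st()
    if z<.040: break
for k in range(4): bot.wait(.95); st()
optics_im,d=optics.grab_frame("scene"); cv2.imwrite("pics/hold.png",cv2.resize(optics_im[200:320,200:320,::-1],None,fx=4,fy=4,interpolation=2))
```

```text
t 9.73 tcp [-0.035   0.0015  0.0759] F [ 0.08 -0.13  0.01] gap 0.0465
True
t 10.81 tcp [-0.0351  0.0009  0.0468] F [-1.97 -0.58  7.04] gap 0.0469
t 11.21 tcp [-0.035   0.0009  0.0466] F [-3.06 -1.59  6.89] gap 0.0464
t 11.61 tcp [-0.035   0.0009  0.0465] F [-4.75 -3.58 11.31] gap 0.0465
t 12.01 tcp [-0.035   0.0009  0.0465] F [-5.64 -3.7  14.28] gap 0.0467
t 12.41 tcp [-0.035   0.001   0.0464] F [-8.1  -5.36 17.49] gap 0.0462
t 12.81 tcp [-0.0349  0.001   0.0463] F [-9.65 -4.97 21.34] gap 0.046
t 13.76 tcp [-0.0349  0.001   0.0463] F [-9.13 -5.84 21.96] gap 0.0465
t 14.71 tcp [-0.0349  0.001   0.0463] F [-9.22 -5.55 21.97] gap 0.0463
t 15.66 tcp [-0.035   0.001   0.0463] F [-9.08 -5.62 20.96] gap 0.0467
t 16.61 tcp [-0.0349  0.001   0.0463] F [-9.56 -6.36 21.26] gap 0.0464
```

View pics/hold.png

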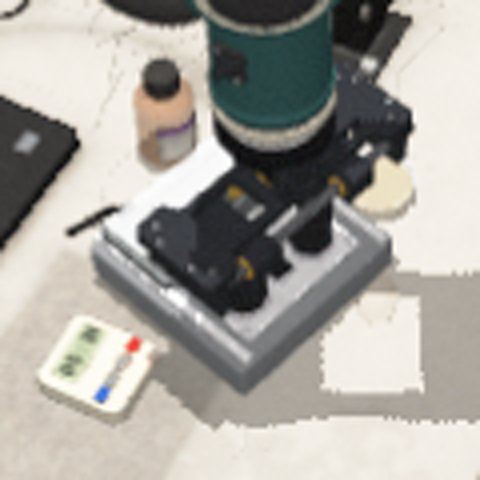

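Run:
```python
from h import *
s=monitor.observe(); m=np.array(s["moment"]); print("M station axes",m@ex,m@ey,m[2],"F",np.array(s["ft_force"])@ex,np.array(s["ft_force"])@ey)
```

```text
M station axes -0.9973578275913637 1.1729783774361757 0.12049596665871151 F -7.064840677120416 -7.259364141661881
```

Both fingers carry load beyond the 3.5 N spring force, even in the worst reading of the moment, so both buttons are at their stops. They have been held for about 4 s, so I release and retreat.

Run:
```python
from h import *
bot.move_straight(W(-.035,.001,.075),velocity=.08); bot.move_straight(W(-.06,.001,.16)); st()
bot.move_ptp([.25,.60,.24],R); bot.wait(.5); st()
a=[]
for c,o in(("top",(160,190)),("scene",(200,200))):
    im,d=optics.grab_frame(c); a.append(cv2.resize(im[o[1]-30 if c=="top" else 200:(290 if c=="top" else 330),o[0]:o[0]+130,::-1],(390,390),interpolation=2))
cv2.imwrite("pics/end.png",np.hstack(a))
```

```text
t 17.96 tcp [-0.0603  0.0006  0.1592] F [-0.25 -0.88  0.51] gap 0.0468
t 19.99 tcp [-0.4259  0.1772  0.24  ] F [-0.21  1.04  0.53] gap 0.0461
```

View pics/end.png

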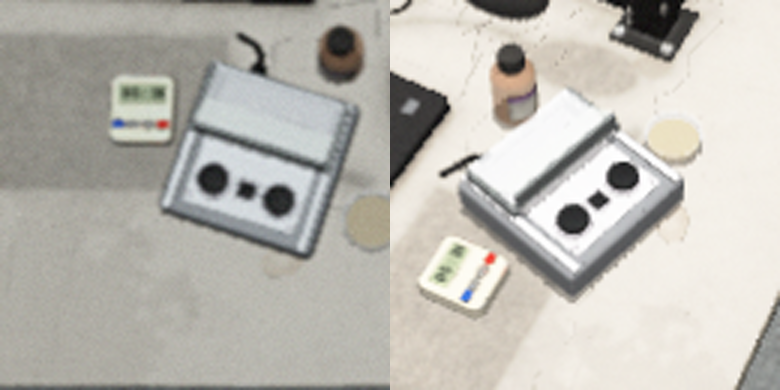

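Both views show the guard fully open, the caps back up, and the timer, dish and bottle where they were.

```bash
python3 -c "
from bench import finish_job
print(finish_job())"
```

```text
the job is handed in; nothing more can be done
None
```

The interlock reset is done and handed in: I pushed the guard open to its stop, held both reset buttons down for about 4 s and released them, kept the fingers clear of the stop key, and left the objects around the station undisturbed.

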